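# Lock the toy engine's battery cover with a flat screwdriver

### The arm

A 6-joint arm with a two-finger parallel gripper is mounted at the origin on the work surface. World frame = base frame: x ahead of the robot, y to its left, z up, the work surface at z = 0. Lengths are in m, angles in rad, forces in N, time in s.
With the tool pointing down it reaches from about 0.225 to 0.875 m from the base axis. Payload 3.4 kg.
Tool frame: the origin (TCP) lies on the centre line of the jaws, within the pads' length; the fingertips stand 17 mm ahead of it and the grasp point (between the pads) lies 2 mm behind it (nose_length is the distance from the TCP to the fingertips, in m); z points along the fingers, y is the line along which they close (so a half turn about z gives the same grasp; the last joint's range is limited). The gripper opens to 85 mm and grips with 20 to 120 N. Pads are 22 mm wide; open, the fingers measure 114 mm over their backs; the gripper's body (76 mm by 85 mm) begins 54 mm behind the grasp point. The pads swing forward as they close: fully open they stand 13 mm farther back than shut.
Start: joints at [-1.347, 0.276, 1.505, -0, 1.361, -0.121], TCP at [0.194, -0.541, 0.208] pointing down, gripper open.
Joint ranges: [-2.89, 2.89], [-0.75, 2.08], [0.22, 2.7], [-1.18, 4.32], [0.11, 2.71], [-2.7, 2.7]. Speed limits (rad/s): [2.57, 2.57, 3.14, 3.14, 3.14, 3.14].

### API

Orientations are given as a unit quaternion [w, x, y, z].
In Python, from rig import get_state, get_image, sign_off, find_in, place_of, nose_length gives the robot as it stands.
- The arm moves only by the tool apply_moves, never from a script. Its argument "deltas" is one flat list of numbers, 5 for each row, row after row: the finger opening in mm, from 0 to 85.4, then the shift along the tool's x, y, z in mm, then the turn about the tool's z in degrees. A call has 1 to 12 rows; each row is the pose to reach, as a shift and turn from the pose commanded when the call began, along the tool's axes at that moment; what a row does not reach only later rows make up. A row lasts 1/12 s, in which the tool goes at most 41.7 mm and 7.16 degrees, less where a joint would pass 70% of its speed; a pose out of reach is approached as far as the arm can. A call with a gripper value outside its range is refused whole. The fingers move at their own pace and stop on an object; "squeeze" is the grip in N (left out, the last holds). Time passes only in rows, so rows that repeat a pose let the fingers close. It gives the time, the measured TCP pose, the force, the opening and the grip force at its end, in the units of the state.
- get_state(): the state, without advancing time (a new reading comes with each control period).
- get_image(name): name is "scene" or "top" or "wrist"; returns a dict with "frame" (480x640x3 uint8, red, green, blue), "K" (3x3 intrinsics, pixels), "k1" (the pictures are not rectified: a ray, as slopes to the right and down, at radius r is drawn at 1 + k1 r^2 times it, then the intrinsics apply), "position" and "orientation" of the camera in the world. Camera axes: x right, y down, z forward; pixel columns grow to the right and rows downward; lengths in m; the calibration is good to about 2 mm. A picture is of the moment at which its call begins. There is no depth.
- sign_off(): hands the job in; it is judged then, once.
Trained networks look in a picture, given as the dict that the camera call returned (one of the last four; its "shot" number tells which), for a name from the list of things; names that differ only in an ending like _2 or _b are one class to them, and where a whole thing is asked for, a point or a joint stands for the part that bears it (a point fixed in the world has none). Each returns a list of dicts, best first, with "score" (0 to 1); they miss things now and then, are a little off and sometimes report something else, mostly with a low value. They report only what shows in the picture. A call takes as long as a camera call.
- find_in(query, picture): "point" ([column, row] in pixels, amid what is visible of it).
- place_of(query, picture): "point" ([column, row] in pixels: a listed point, or the origin of a listed thing).
The state is a dict: "clock": time; "qpos": joint angles; "qd": joint speeds; "effort": joint torques, N m; "position": TCP position; "ee_rot": TCP orientation; "contact_force": force on the tool from outside, world axes, zero at the start; "moment": the same for the moment, N m; "width": finger opening in m; "gripper_force": force on a finger pad.
Only numpy, scipy, OpenCV 4.12 (cv2) and the standard library are available. Lean on these libraries where they do the work, as an engineer would, in place of code of your own. Each camera call takes 0.05 s, during which the arm holds its last target. There are 200 camera calls.

### The job

The battery cover of the demo toy engine on the shop counter is shut but its slotted lock screw is still open. Take the flat-bladed screwdriver (the one with the square handle) out of the tool rack, set it gently on the screw, turn it lightly until the blade drops fully into the slot, then turn the screw clockwise as far as it goes. Put the screwdriver back upright in the rack place it came from, never press or strain the screw hard, and leave the other things on the counter alone.

Things in the scene. Friction and masses are not known exactly. Their poses are not given: they have to be found in the camera images.
- engine: Wooden toy engine 220 x 80 mm on a plinth 260 x 130 x 12 mm, fixed. Origin at the centre of the plinth's underside, x along the engine to its funnel end, z up. Its flat grey battery cover (top 66 mm above the counter) lies in the middle, between the boiler (from x = 55 mm, 136 mm high with funnel) and the cab (from x = -56 mm, 128 mm high).
- screw_top (a point): Middle of the top of the lock screw at rest, 74 mm above the counter; axes as the engine's, not turning with the screw. Round steel head 28 mm across, 8 mm proud of the cover, a straight slot right across it, 5 mm wide, 5 mm deep. The slot's direction is not measured: at the start within 1.0 rad either way of the engine's x axis. The head is sprung: gives 2 mm down at 4 N per mm, then is rigid.
- screw (a joint): Turn of the lock screw, rad, growing as it is turned clockwise seen from above. It starts between 0 and 0.2; its locked stop is at 1.45. It takes 0.05 N m to turn and stays where it is left; beyond the stop, and before it starts to turn, it yields elastically at 0.6 N m per rad. It is damaged if the blade's contacts with it ever carry more than 40 N in all, by pressing or by straining.
- driver: Flat screwdriver, 158 mm long, 0.10 to 0.16 kg, upright in a rack hole, its handle's lower end resting on the plate, tip 10 mm above the counter. Origin at the blade's tip, z up the shank, x along the blade's width. Blade 16 mm wide (x), 3 mm thick (y), 14 mm high; shank 10 mm round; black square handle 28 x 28 mm, flats facing x and y, from 70 to 155 mm above the tip.
- rack: Wooden tool rack fixed to the counter: a plate 55 mm (x) by 150 mm (y), its top 80 mm above the counter, 8 mm thick, on two end walls, open in front and behind. Two through holes 21 mm across, 90 mm apart. Origin under its centre on the counter.
- hole_right (a point): Centre of the rack's -y hole, at the plate's top.
- hole_left (a point): Centre of the rack's +y hole, at the plate's top.
- pick: Bystander: pointed pick with a waisted round black handle (30 mm thick, 58 mm high), 128 mm long, standing in the other rack hole. Origin at its point.
- toy_car: Bystander: wooden toy car 90 x 50 x 50 mm. Origin under its centre.
- peg_doll: Bystander: wooden peg doll 62 mm high, 30 mm across. Origin under its centre.
- toy_ring: Bystander: thick wooden ring 64 mm across, 22 mm high. Origin under its centre.
- marble_tin: Bystander: tin 64 mm across, 75 mm high. Origin under its centre.
- arch_block: Bystander: wooden arch block 70 x 35 x 60 mm. Origin under its centre.

How it is judged:
By the outcome, as a careful person would: the job done as asked, in the order asked, and still so for the second after the job is handed in, with the robot touching nothing.
It also fails if it takes over 72 s, if anything falls off the work surface, if the arm or the gripper's body presses on something with over 40 N, if the wrist force passes 120 N, or if a joint passes its speed limit or range.

## Working session

There is one attempt and no reset: what is moved stays moved. The work goes in short steps, Python scripts to look and compute and a tool call to move; the robot and the scene stay as the last step left them, time stands still between calls to the robot, and variables do not carry over. Pictures are saved under pics/ and viewed, at most 10 in all, crops included, and the job is handed in when it is done.

Besides the shell and the picture viewer there is one more tool, called after "Request:" as name(argument=value, ...) on one line, values as JSON. apply_moves: Moves the arm, as the interface text tells. Its arguments: {"type":"object","properties":{"deltas":{"type":"array"},"squeeze":{"type":"number"}},"required":["deltas"]}

```bash
mkdir -p pics; ls; cat > h.py <<'E'
import numpy as np, cv2
from scipy.spatial.transform import Rotation as R
from rig import *
def rot(q): return R.from_quat([q[1],q[2],q[3],q[0]]).as_matrix()
def ray(p,im):
    K=np.array(im["K"]); d=((p[0]-K[0,2])/K[0,0],(p[1]-K[1,2])/K[1,1]); d=np.array(d); u=d.copy()
    for _ in range(20): u=d/(1+im["k1"]*(u@u))
    v=rot(im["orientation"])@np.array([u[0],u[1],1]); return np.array(im["position"]),v
def at(p,im,z):
    o,v=ray(p,im); return o+v*(z-o[2])/v[2]
def pix(X,im):
    K=np.array(im["K"]); c=rot(im["orientation"]).T@(np.array(X)-np.array(im["position"])); u=c[:2]/c[2]; u=u*(1+im["k1"]*(u@u))
    return np.array([K[0,0]*u[0]+K[0,2],K[1,1]*u[1]+K[1,2]])
def save(im,n): cv2.imwrite("pics/"+n,np.ascontiguousarray(im["frame"][:,:,::-1]))
def tri(obs):
    A=np.zeros((3,3));b=np.zeros(3)
    for p,im in obs:
        o,v=ray(p,im);v=v/np.linalg.norm(v);P=np.eye(3)-v[None].T@v[None];A+=P;b+=P@o
    return np.linalg.solve(A,b)
E
python3 - <<'E'
from h import *
np.set_printoptions(precision=4,suppress=True)
ims={n:get_image(n) for n in("scene","top")}
Z=dict(engine=0,screw_top=.074,driver=.01,rack=0,hole_right=.08,hole_left=.08,pick=0.03,toy_car=0,peg_doll=0,toy_ring=0,marble_tin=0,arch_block=0)
for n,im in ims.items():
    save(im,n+"0.png"); print(n,im["position"],im["K"],im["k1"])
    for k,z in Z.items():
        r=place_of(k,im)[:2]
        print(k,[(np.round(q["point"]),round(q["score"],2),at(q["point"],im,z)[:2]) for q in r])
print(get_state()); print(nose_length if not callable(nose_length) else nose_length())
E
```

```text
pics
scene [ 1.0161 -0.6882  0.6954] [[559.4021   0.     325.7995]
 [  0.     559.4021 238.693 ]
 [  0.       0.       1.    ]] 0.05767447213031885
engine [(array([233., 386.]), 0.87, array([ 0.5727, -0.2224]))]
screw_top [(array([228., 356.]), 0.59, array([ 0.577 , -0.2282]))]
driver [(array([350., 250.]), 0.71, array([0.5657, 0.1982]))]
rack [(array([352., 251.]), 0.63, array([0.5632, 0.2112]))]
hole_right [(array([347., 229.]), 0.58, array([0.571 , 0.1713]))]
hole_left [(array([360., 212.]), 0.85, array([0.5637, 0.2455]))]
pick []
toy_car [(array([268., 252.]), 0.73, array([0.4045, 0.1193]))]
peg_doll [(array([357., 295.]), 0.93, array([0.6425, 0.0809])), (array([436., 224.]), 0.56, array([0.6858, 0.4028]))]
toy_ring [(array([431., 255.]), 0.81, array([0.7192, 0.2809]))]
marble_tin []
arch_block [(array([348., 187.]), 0.85, array([0.4191, 0.469 ]))]
top [0.4988 0.1564 1.2494] [[514.4855   0.     323.8704]
 [  0.     514.4855 231.7317]
 [  0.       0.       1.    ]] 0.005036704322495708
engine [(array([482., 225.]), 0.96, array([ 0.576 , -0.2261])), (array([354., 200.]), 0.51, arra
[... 518 characters left out ...]
 0.0843]))]
toy_ring []
marble_tin [(array([226., 182.]), 0.61, array([0.684 , 0.3969]))]
arch_block [(array([194., 290.]), 0.83, array([0.4212, 0.4736])), (array([486., 224.]), 0.7, array([ 0.5787, -0.2358]))]
{'clock': 1.3, 'qpos': array([-1.347 ,  0.2759,  1.5048,  0.    ,  1.3607, -0.121 ]), 'qd': array([-0.0003, -0.0015, -0.0004,  0.0001, -0.0006, -0.0001]), 'effort': array([ -0.0001, -41.6672, -24.6096,  -0.0004,   0.    ,   0.    ]), 'position': array([ 0.1944, -0.5412,  0.2084]), 'ee_rot': array([0.0001, 0.9852, 0.1715, 0.    ]), 'contact_force': array([ 0.0336, -0.9034, -0.1351]), 'moment': array([ 0.0119, -0.0247, -0.027 ]), 'gripper_force': 0.0, 'width': 0.08543315787707839}
0.017
```

View pics/scene0.png

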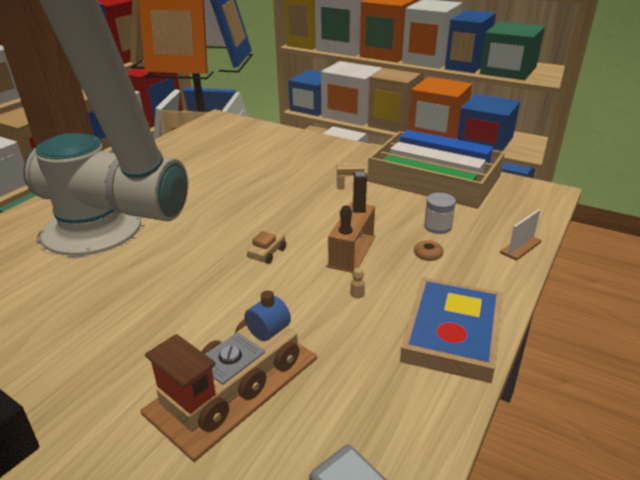

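View pics/top0.png

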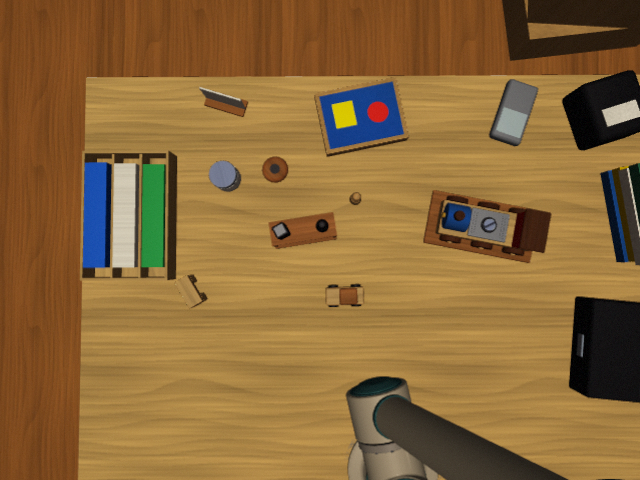

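```bash
cat >> h.py <<'E'
np.set_printoptions(precision=4,suppress=True)
def go(X,yaw=None):
    "delta row from present pose to TCP position X, tool-x yaw (deg)"
    s=get_state(); M=rot(s["ee_rot"]); y0=np.degrees(np.arctan2(M[1,0],M[0,0]))
    d=M.T@(np.array(X)-s["position"])*1000
    print("now",s["position"],"yaw",round(y0,2),"delta",d.round(1),"turn",None if yaw is None else round((y0-yaw+180)%360-180,2))
E
python3 - <<'E'
from h import *
t=get_image("top"); s=get_image("scene")
print(tri([((489,224.5),t),((230.5,354),s)]), at((489,224.5),t,.074),at((230.5,354),s,.074))
print(at((281,230),t,.168), at((322,226),t,.138),at((360,176),s,.168))
go([.55,-.23,.32])
E
```

```text
[ 0.5738 -0.2197  0.0703] [ 0.573 -0.219  0.074] [ 0.5771 -0.2222  0.074 ]
[0.5565 0.2486 0.168 ] [0.5666 0.1625 0.138 ] [0.563  0.2422 0.168 ]
now [ 0.1944 -0.5412  0.2084] yaw 19.76 delta [ 439.9 -172.7 -111.6] turn None
```

Request:
apply_moves(deltas=[85, 40, -10, -40, 0, 85, 440, -173, -112, 0, 85, 440, -173, -112, 0, 85, 440, -173, -112, 0, 85, 440, -173, -112, 0, 85, 440, -173, -112, 0, 85, 440, -173, -112, 0, 85, 440, -173, -112, 0, 85, 440, -173, -112, 0, 85, 440, -173, -112, 0, 85, 440, -173, -112, 0, 85, 440, -173, -112, 0])

```text
clock: 2.4
position: [0.552, -0.2273, 0.3211]
ee_rot: [0.0, 0.985, 0.172, 0.001]
contact_force: [-0.1, -0.9, 0.1]
width: 0.0847
gripper_force: 0.0
```

Request:
apply_moves(deltas=[85, 0, 0, 0, 0, 85, 0, 0, 0, 0])

```text
clock: 2.57
position: [0.5512, -0.2283, 0.3204]
ee_rot: [0.0, 0.985, 0.173, 0.0]
contact_force: [-0.7, -0.5, -0.8]
width: 0.0851
gripper_force: 0.0
```

```bash
python3 - <<'E'
from h import *
go([.55,-.23,.32])
w=get_image("wrist"); save(w,"w1.png"); print(w["position"],w["K"][0],rot(w["orientation"]))
print(get_state()["qpos"])
for k in("screw_top","engine"): print(k,place_of(k,w))
print(pix([.574,-.22,.074],w))
E
```

```text
now [ 0.5512 -0.2283  0.3204] yaw 19.96 delta [-1.7  1.2  0.4] turn None
[ 0.63   -0.1991  0.4854] [352.2812   0.     310.597 ] [[ 0.3416 -0.8888 -0.3056]
 [-0.9398 -0.3228 -0.112 ]
 [ 0.0009  0.3255 -0.9455]]
[-0.5111  0.2705  1.2428 -0.0009  1.6289  0.7134]
screw_top [{'point': [311.7, 173.9], 'score': 0.66}]
engine [{'point': [311.2, 163.4], 'score': 0.93}]
[310.6939 172.3551]
```

View pics/w1.png

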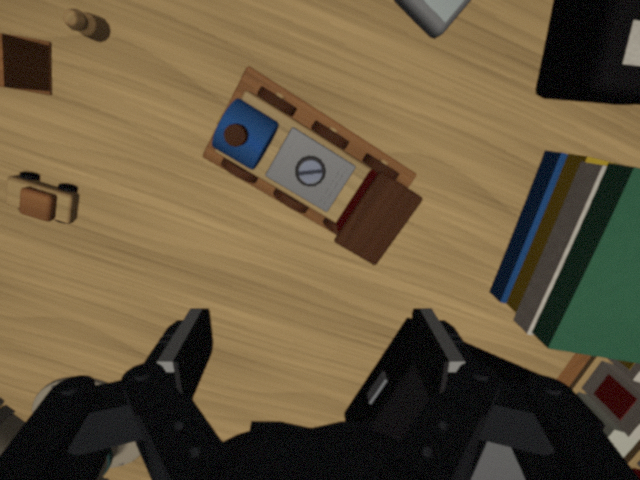

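```bash
cat >> h.py <<'E'
def patch(im,c,z,half,n,name):
    "top-down world patch; +x up, +y left (as top camera)"
    g=np.linspace(half,-half,n); P=np.array([[pix([c[0]+a,c[1]+b,z],im) for b in g] for a in g],np.float32)
    o=cv2.remap(im["frame"],P[...,0],P[...,1],cv2.INTER_CUBIC); cv2.imwrite("pics/"+name,np.ascontiguousarray(o[:,:,::-1])); return o
E
python3 - <<'E'
from h import *
w=get_image("wrist")
patch(w,[.574,-.22],.074,.03,400,"p1.png")
E
```

```text
(no output)
```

View pics/p1.png

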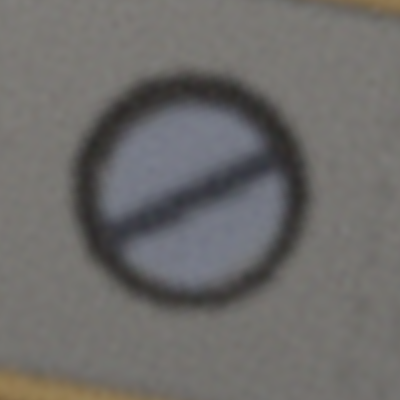

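Request:
apply_moves(deltas=[85, 129, -443, 0, 0, 85, 129, -443, 0, 0, 85, 129, -443, 0, 0, 85, 129, -443, 0, 0, 85, 129, -443, 0, 0, 85, 129, -443, 0, 0, 85, 129, -443, 0, 0, 85, 129, -443, 0, 0, 85, 129, -443, 0, 0, 85, 129, -443, 0, 0, 85, 129, -443, 0, 0, 85, 129, -443, 0, 0])

```text
clock: 3.77
position: [0.5205, 0.2364, 0.32]
ee_rot: [-0.002, 0.985, 0.174, -0.0]
contact_force: [0.9, 0.2, 0.2]
width: 0.085
gripper_force: 0.0
```

Request:
apply_moves(deltas=[85, 0, 0, 0, 0, 85, 0, 0, 0, 0])

```text
clock: 3.93
position: [0.5216, 0.2295, 0.3202]
ee_rot: [0.001, 0.985, 0.171, -0.0]
contact_force: [0.5, -0.1, 0.6]
width: 0.0851
gripper_force: 0.0
```

```bash
python3 - <<'E'
from h import *
go([.522,.231,.32])
w=get_image("wrist"); save(w,"w2.png"); print(w["position"])
for k in("driver","hole_left","hole_right","pick","rack"): print(k,place_of(k,w)[:2],find_in(k,w)[:2] if k=="driver" else "")
print(pix([.562,.246,.168],w))
patch(w,[.562,.248],.168,.04,400,"p2.png")
a=cv2.imread("pics/w2.png"); b=cv2.imread("pics/p2.png"); c=np.zeros((480,800,3),np.uint8); c[:400,400:]=b; c[:,:400]=a[:,120:520]; cv2.imwrite("pics/c2.png",c)
E
```

```text
now [0.5216 0.2295 0.3202] yaw 19.71 delta [ 0.9 -1.3  0.2] turn None
[0.6006 0.2585 0.4852]
driver [{'point': [303.1, 152.8], 'score': 0.73}] [{'point': [589.2, 243.9], 'score': 0.32}, {'point': [360.3, 281.5], 'score': 0.15}]
hole_left [{'point': [301.2, 157.5], 'score': 0.91}] 
hole_right [{'point': [373.8, 169.7], 'score': 0.97}] 
pick [] 
rack [{'point': [336.1, 157.9], 'score': 0.72}] 
[308.5439 165.9043]
```

View pics/c2.png

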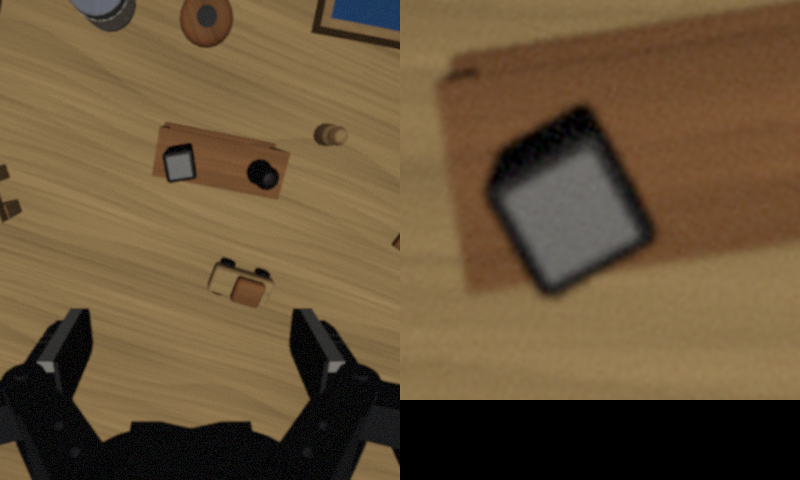

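```bash
python3 - <<'E'
from h import *
w=get_image("wrist"); t=get_image("top"); s=get_image("scene")
print(at((303.1,152.8),w,.01),at((301.2,157.5),w,.08),at((373.8,169.7),w,.08))
for im in(t,s):
  for k,z in(("hole_left",.08),("hole_right",.08),("driver",.01)):
    r=place_of(k,im); print(k,[(q["point"],round(q["score"],2),at(q["point"],im,z)[:2]) for q in r[:2]])
C=[.5593,.2537]
ti=patch(t,C,.168,.04,400,"a.png"); wi=patch(w,C,.168,.04,400,"b.png")
cv2.imwrite("pics/p3.png",np.hstack([cv2.imread("pics/a.png"),cv2.imread("pics/b.png")]))
go([.5593,.2537,.25],119.3)
E
```

```text
[0.5569 0.2529 0.01  ] [0.5577 0.254  0.08  ] [0.5728 0.1714 0.08  ]
hole_left []
hole_right [([319.4, 225.4], 0.75, array([0.5715, 0.1687]))]
driver []
hole_left [([355.3, 211.4], 0.76, array([0.5535, 0.2437])), ([436.4, 225.1], 0.21, array([0.7252, 0.2749]))]
hole_right [([346.0, 228.9], 0.55, array([0.5689, 0.1719]))]
driver []
now [0.5217 0.231  0.3204] yaw 19.77 delta [43.1 -8.7 70.4] turn -99.53
```

View pics/p3.png

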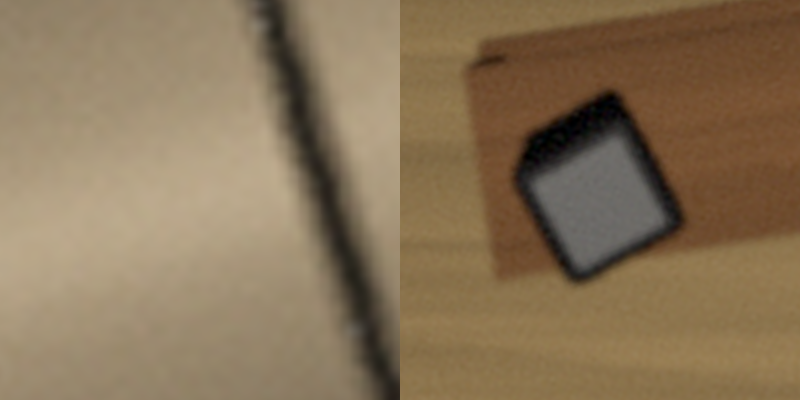

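Request:
apply_moves(deltas=[85, 43, -8.7, 0, -7, 85, 43, -8.7, 0, -14, 85, 43, -8.7, 0, -21, 85, 43, -8.7, 0, -28, 85, 43, -8.7, 0, -35, 85, 43, -8.7, 0, -42, 85, 43, -8.7, 0, -49, 85, 43, -8.7, 10, -56, 85, 43, -8.7, 20, -63, 85, 43, -8.7, 30, -70, 85, 43, -8.7, 50, -77, 85, 43, -8.7, 70, -84])

```text
clock: 5.73
position: [0.5596, 0.2539, 0.2504]
ee_rot: [0.001, 0.615, 0.789, 0.001]
contact_force: [-0.4, 0.5, 0.0]
width: 0.0844
gripper_force: 0.0
```

Request:
apply_moves(deltas=[85, 0, 0, 0, -7, 85, 0, 0, 0, -14, 85, 0, 0, 0, -15.5, 85, 0, 0, 0, -15.5, 85, 0, 0, 0, -15.5])

```text
clock: 6.15
position: [0.5592, 0.2537, 0.2503]
ee_rot: [0.0, 0.506, 0.863, -0.0]
contact_force: [-0.1, -0.4, 0.8]
width: 0.0849
gripper_force: 0.0
```

```bash
python3 - <<'E'
from h import *
w=get_image("wrist"); save(w,"w4.png")
a=patch(w,[.5593,.2537],.168,.04,400,"p4.png")
# grey cap: brightish & unsaturated
m=((a.min(2)>85)&(np.ptp(a.astype(int),axis=2)<25)).astype(np.uint8)
n,l,st,ce=cv2.connectedComponentsWithStats(m); i=1+st[1:,4].argmax(); print(st[i],ce[i])
r=cv2.minAreaRect(np.argwhere(l==i)[:,::-1].astype(np.float32)); print(r)
print("centre",.5593+(199.5-r[0][1])*.0002,.2537+(199.5-r[0][0])*.0002)
go([.5593,.2537,.127],119.3)
E
```

```text
[ 134  140  127  127 9250] [197.2682 203.0482]
((197.2736053466797, 202.79244995117188), (98.1969985961914, 96.64295196533203), 60.945396423339844)
centre 0.5586415100097657 0.254145278930664
now [0.5592 0.2537 0.2504] yaw 119.21 delta [ -0.    0.1 123.4] turn -0.09
```

Request:
apply_moves(deltas=[85, 0.6, -0.3, 30, 0, 85, 0.6, -0.3, 60, 0, 85, 0.6, -0.3, 90, 0, 85, 0.6, -0.3, 110, 0, 85, 0.6, -0.3, 123, 0, 85, 0.6, -0.3, 123, 0, 60, 0.6, -0.3, 123, 0, 40, 0.6, -0.3, 123, 0, 32, 0.6, -0.3, 123, 0, 26, 0.6, -0.3, 123, 0, 24, 0.6, -0.3, 123, 0, 24, 0.6, -0.3, 123, 0], squeeze=50)

```text
clock: 7.2
position: [0.5593, 0.2542, 0.1288]
ee_rot: [0.001, 0.506, 0.863, 0.001]
contact_force: [-0.5, -0.4, 4.7]
width: 0.0266
gripper_force: 49.9
```

Request:
apply_moves(deltas=[20, 0, 0, 0, 0, 20, 0, 0, 0, 0, 20, 0, 0, 0, 0, 20, 0, 0, 0, 0])

```text
clock: 7.53
position: [0.5593, 0.2542, 0.1288]
ee_rot: [0.001, 0.506, 0.863, 0.001]
contact_force: [0.6, 0.3, 6.0]
width: 0.0265
gripper_force: 50.0
```

Request:
apply_moves(deltas=[20, 0, 0, -20, 0, 20, 0, 0, -50, 0, 20, 0, 0, -80, 0, 20, 0, 0, -110, 0, 20, 0, 0, -140, 0, 20, 0, 0, -160, 0, 20, 0, 0, -170, 0, 20, 0, 0, -170, 0, 20, 0, 0, -170, 0])

```text
clock: 8.28
position: [0.5583, 0.2539, 0.2965]
ee_rot: [-0.0, 0.506, 0.863, -0.0]
contact_force: [-0.5, -0.9, -2.2]
width: 0.0261
gripper_force: 52.1
```

```bash
python3 - <<'E'
from h import *
st=get_state(); print(st["position"],st["contact_force"],st["moment"],st["qpos"])
w=get_image("wrist"); save(w,"w5.png"); s=get_image("scene"); save(s,"s5.png")
M=rot(st["ee_rot"]); tip=st["position"]+M[:,2]*.1188
print(place_of("driver",w),place_of("driver",s)); print(tip,pix(tip,w),pix(tip,s))
p=pix(tip,s).astype(int); a=cv2.imread("pics/s5.png")[max(0,p[1]-70):p[1]+30,p[0]-50:p[0]+50]
b=cv2.imread("pics/w5.png"); c=np.zeros((480,800,3),np.uint8); a=cv2.resize(a,(400,int(400*a.shape[0]/a.shape[1])),interpolation=2)
c[:a.shape[0],400:]=a; c[:,:400]=b[:,120:520]; cv2.imwrite("pics/c5.png",c)
E
```

```text
[0.5583 0.2539 0.2965] [-0.5045 -0.9341 -2.2047] [-0.0137  0.0063  0.0289] [ 0.3135  0.3029  1.2527 -0.0001  1.5873 -0.1972]
[{'point': [317.7, 221.9], 'score': 0.89}] [{'point': [361.1, 173.8], 'score': 0.81}, {'point': [344.3, 229.7], 'score': 0.31}]
[0.5581 0.2538 0.1777] [310.4001 223.9159] [360.5579 169.0251]
```

View pics/c5.png

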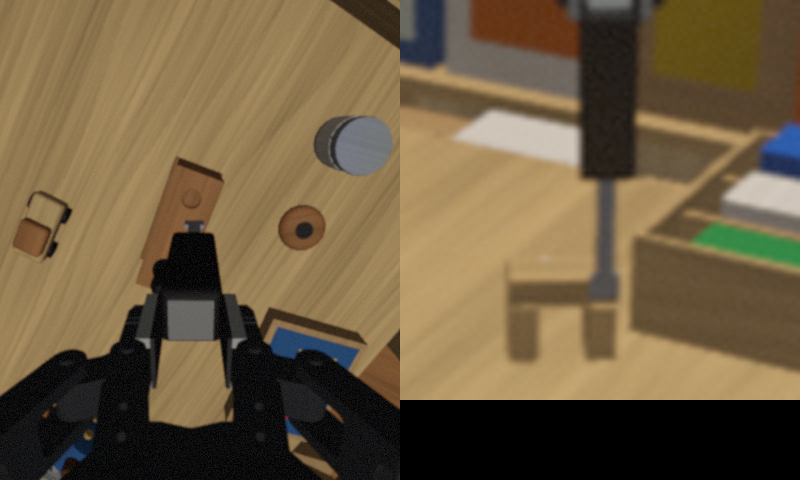

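```bash
python3 - <<'E'
from h import *
st=get_state(); M=rot(st["ee_rot"])
w=get_image("wrist"); s=get_image("scene")
pw=[place_of("driver",w)[0]["point"] for _ in range(2)]; ps=[place_of("driver",s)[0]["point"] for _ in range(2)]; print(pw,ps)
for a,b in(((316,223.5),(361,174)),(pw[0],ps[0])):
    T=tri([(a,w),(b,s)]); print(T,"tool",M.T@(T-st["position"])*1000, pix(T,w),pix(T,s))
# check of camera registration: holes
print([at(place_of("hole_left",i)[0]["point"],i,.08) if place_of("hole_left",i) else None for i in (w,s)])
f=w["frame"][205:240,290:345].astype(int).sum(2)//3
for r in range(6,26,2): print(205+r,f[r,6:46:2])
E
```

```text
[[314.1, 222.3], [314.1, 222.3]] [[364.6, 171.8], [364.6, 171.8]]
[0.5614 0.2532 0.1673] tool [ -2.2559   3.393  127.93  ] [314.3318 223.4108] [361.6995 173.9956]
[0.5629 0.2564 0.1714] tool [ -0.2689   6.2495 123.8807] [317.7311 222.5213] [363.0974 171.7996]
[array([0.5555, 0.2579, 0.08  ]), array([0.5593, 0.2465, 0.08  ])]
211 [ 88  88  94  95  93  95  93  94  93  94  96  99  92  92  89  91  88  85
  89 103]
213 [ 87  91  97  96  94  93  93  88  92  97  95  95  93  88  88  89  90  89
  92 115]
215 [ 91  93  96  93  91  98  94  91  92  96  98  93  91  87  92  86  85  84
 105 119]
217 [ 92  96  97  95  96  95  92  95  94  95  96  93  89  90  90  83  83  91
 110 120]
219 [ 91  97  93  94  96  84  86  91  89  86  88  82  84  82  88  83  87  96
 121 123]
221 [ 92  95  93  91  87  59  54  56  54  55  56  60  51  58  79  90  83 107
 119 125]
223 [ 94  94  97  94  82  59  52  42  44  50  48  47  54  58  76  83  88 111
 123 128]
225 [ 95  93  94  94 101 112  81  46  46  48  48  52  86 102  92  87 101 120
 125 126]
227 [101  92  95  94 110 117  82  42  46  48  47  51 101 121  95  83 113 125
 127 126]
229 [ 94  95  95  90  96  98  65  45  46  46  47  48  77  96  86  99 121 126
 127 124]
```

Request:
apply_moves(deltas=[20, -10, -5, -10, 4, 20, -30, -15, -20, 10, 20, -58, -30, -20, 16, 20, -88, -45, -20, 22, 20, -120, -62, -20, 29, 20, -152, -79, -20, 36, 20, -184, -95, -20, 43, 20, -216, -112, -20, 50, 20, -248, -128, -20, 57, 20, -280, -145, -20, 63, 20, -310, -160, -20, 70, 20, -338, -175, -20, 76])

```text
clock: 9.98
position: [0.571, -0.1285, 0.3176]
ee_rot: [0.0, 0.931, 0.366, 0.0]
contact_force: [0.9, 1.5, -0.4]
width: 0.0258
gripper_force: 52.1
```

```bash
python3 - <<'E'
from h import *
go([.5735,-.2157,.27],23.9); print(get_state()["contact_force"])
E
```

```text
now [ 0.571  -0.1285  0.3176] yaw 42.89 delta [-57.5  65.5  47.6] turn 18.99
[ 0.9493  1.487  -0.4268]
```

Request:
apply_moves(deltas=[20, -15, 17, 0, 5, 20, -30, 35, 0, 10, 20, -44, 50, 0, 15, 20, -54, 60, 10, 18, 20, -57.5, 65.5, 25, 19, 20, -57.5, 65.5, 40, 19, 20, -57.5, 65.5, 47, 19, 20, -57.5, 65.5, 47, 19, 20, -57.5, 65.5, 47, 19])

```text
clock: 10.73
position: [0.5741, -0.2133, 0.2705]
ee_rot: [-0.0, 0.978, 0.21, -0.0]
contact_force: [0.9, -0.0, -0.7]
width: 0.0259
gripper_force: 52.1
```

```bash
python3 - <<'E'
from h import *
st=get_state(); go([.5735,-.2157,.25],23.9); print(st["contact_force"],st["qpos"])
w=get_image("wrist"); save(w,"w6.png")
print(place_of("driver",w),place_of("screw_top",w), pix([.575,-.219,.074],w))
a=cv2.resize(w["frame"][180:260,265:365],(800,640),interpolation=cv2.INTER_CUBIC)[:600]; cv2.imwrite("pics/c6.png",a[:,:,::-1])
E
```

```text
now [ 0.5741 -0.2133  0.2705] yaw 24.27 delta [-1.6  2.  20.5] turn 0.37
[ 0.8848 -0.0384 -0.6968] [-0.4692  0.3075  1.3077  0.      1.5266  0.6779]
[{'point': [315.3, 220.0], 'score': 0.65}] [{'point': [320.1, 204.5], 'score': 0.57}] [316.1941 204.0408]
```

View pics/c6.png

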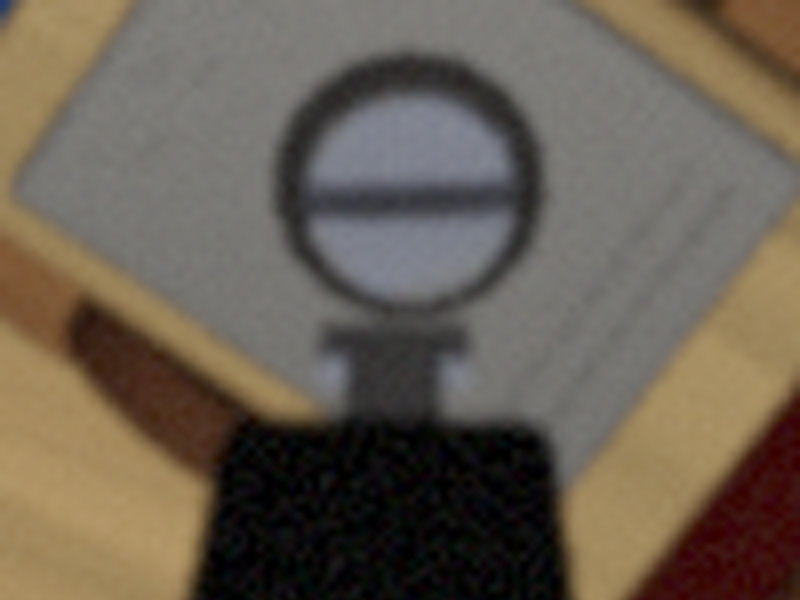

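```bash
cat >> h.py <<'E'
def tipcam(w,L,p=(314.2,222.3)):
    "tip in tool frame (m), at tool z = L, from its pixel"
    st=get_state(); M=rot(st["ee_rot"]); o,v=ray(p,w); o=M.T@(o-st["position"]); v=M.T@v
    return o+v*(L-o[2])/v[2]
E
python3 - <<'E'
from h import *
w=get_image("wrist"); 
print("screw",at((316.2,204.4),w,.074))
for L in(.119,.122,.125,.128):
    t=tipcam(w,L); a=np.radians(25.2); M=np.array([[np.cos(a),np.sin(a)],[np.sin(a),-np.cos(a)]])
    c=np.array([.575,-.219])-M@t[:2]; print(L,t*1000); go([*c,.074+L+.006],25.2)
E
```

```text
screw [ 0.5755 -0.2197  0.074 ]
0.119 [  1.1653   2.766  119.    ]
now [ 0.5747 -0.2134  0.2716] yaw 24.29 delta [-3.3  2.3 72.6] turn -0.91
0.122 [  0.2898   2.7999 122.    ]
now [ 0.5747 -0.2134  0.2716] yaw 24.29 delta [-2.4  2.3 69.6] turn -0.91
0.125 [ -0.5858   2.8338 125.    ]
now [ 0.5747 -0.2134  0.2716] yaw 24.29 delta [-1.6  2.2 66.6] turn -0.91
0.128 [ -1.4614   2.8677 128.    ]
now [ 0.5747 -0.2134  0.2716] yaw 24.29 delta [-0.7  2.2 63.6] turn -0.91
```

Request:
apply_moves(deltas=[20, -1, 1, 15, -0.5, 20, -2.3, 2.5, 30, -1, 20, -2.3, 2.5, 45, -1, 20, -2.3, 2.5, 55, -1, 20, -2.3, 2.5, 62, -1, 20, -2.3, 2.5, 62, -1, 20, -2.3, 2.5, 62, -1])

```text
clock: 11.52
position: [0.5733, -0.2168, 0.2087]
ee_rot: [0.0, 0.976, 0.219, 0.0]
contact_force: [-0.3, 0.5, -0.6]
width: 0.0258
gripper_force: 52.0
```

```bash
python3 - <<'E'
from h import *
go([.5752,-.2193,.2],25.2); s=get_state(); print(s["contact_force"],s["moment"])
w=get_image("wrist"); save(w,"w7.png")
print(place_of("driver",w),place_of("screw_top",w),pix([.5752,-.2193,.074],w))
a=cv2.resize(w["frame"][195:250,280:350],(770,605),interpolation=cv2.INTER_CUBIC)[:600]; cv2.imwrite("pics/c7.png",a[:,:,::-1])
E
```

```text
now [ 0.5733 -0.2168  0.2087] yaw 25.27 delta [0.6 3.1 8.7] turn 0.07
[-0.3096  0.5153 -0.6221] [-0.0234 -0.006  -0.0341]
[{'point': [318.3, 222.5], 'score': 0.97}] [] [314.3763 217.8879]
```

View pics/c7.png

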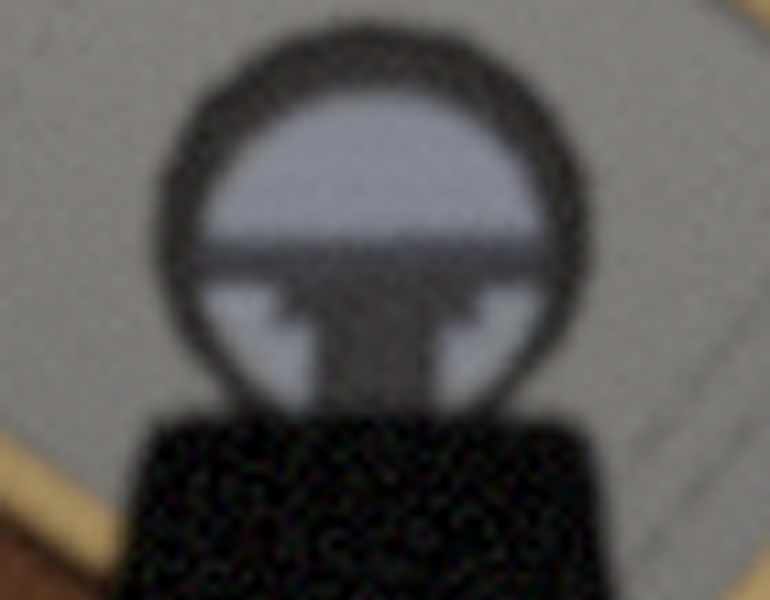

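Request:
apply_moves(deltas=[20, 0, -0.5, 3, 0, 20, 0, -0.5, 5, 0, 20, 0, -0.5, 6, 0, 20, 0, -0.5, 7, 0, 20, 0, -0.5, 8, 0, 20, 0, -0.5, 8, 0])

```text
clock: 12.17
position: [0.5727, -0.2162, 0.2001]
ee_rot: [-0.0, 0.976, 0.219, -0.0]
contact_force: [0.7, 0.3, -2.1]
width: 0.0257
gripper_force: 52.1
```

Request:
apply_moves(deltas=[20, 0, 0, 1, 0, 20, 0, 0, 2, 0, 20, 0, 0, 2, 0])

```text
clock: 12.42
position: [0.5727, -0.2163, 0.1982]
ee_rot: [-0.0, 0.976, 0.219, -0.0]
contact_force: [-0.5, 0.4, -1.0]
width: 0.0257
gripper_force: 52.1
```

Request:
apply_moves(deltas=[20, 0, 0, 1, 0, 20, 0, 0, 2, 0, 20, 0, 0, 2, 0])

```text
clock: 12.67
position: [0.5727, -0.2163, 0.1961]
ee_rot: [-0.0, 0.976, 0.219, -0.0]
contact_force: [0.2, 0.1, -1.4]
width: 0.0256
gripper_force: 52.1
```

Request:
apply_moves(deltas=[20, 0, 0, 1, 0, 20, 0, 0, 2, 0, 20, 0, 0, 2, 0])

```text
clock: 12.92
position: [0.5731, -0.2164, 0.1949]
ee_rot: [0.0, 0.976, 0.219, 0.0]
contact_force: [-0.2, -0.0, 2.5]
width: 0.026
gripper_force: 52.5
```

Request:
apply_moves(deltas=[20, 0, 0, 1, 0, 20, 0, 0, 1.5, 0, 20, 0, 0, 1.5, 0])

```text
clock: 13.17
position: [0.5734, -0.2165, 0.1941]
ee_rot: [0.001, 0.976, 0.219, 0.001]
contact_force: [-0.1, 1.0, 6.0]
width: 0.0258
gripper_force: 52.8
```

```bash
python3 - <<'E'
from h import *
w=get_image("wrist"); save(w,"w8.png"); f=w["frame"].astype(int).sum(2)//3
print("cols",list(range(292,338,2)))
for r in range(203,236): print(r,f[r,292:338:2])
go([.5752,-.2193,.2],25.2); s=get_state(); print(s["contact_force"],s["moment"])
E
```

```text
cols [292, 294, 296, 298, 300, 302, 304, 306, 308, 310, 312, 314, 316, 318, 320, 322, 324, 326, 328, 330, 332, 334, 336]
203 [126 125 124 124 125 110  76  52  45  34  39  46  43  43  39  54  86 115
 125 127 125 124 124]
204 [126 126 126 126 121  82  51  38  46  44  46  47  46  41  45  39  54  93
 118 121 124 125 124]
205 [126 127 126 124 100  54  44  42  51  48  53  48  51  48  50  45  43  65
 104 123 124 127 126]
206 [123 126 125 107  73  47  47  45  50  62  66  64  67  59  50  46  48  43
  77 114 124 125 123]
207 [126 123 122  86  45  44  45  55  68  90  93  96  98  89  70  52  43  41
  47  99 124 123 124]
208 [126 124 115  60  40  42  47  69  95 114 122 121 122 113  98  66  50  47
  41  84 123 124 124]
209 [123 124 103  52  38  50  65  99 121 130 135 134 134 133 123  97  64  47
  43  61 114 123 128]
210 [124 121  81  40  47  57  93 125 136 139 138 138 137 136 135 124  90  55
  46  48 102 127 121]
211 [125 119  66  46  51  78 113 136 138 139 140 138 139 137 139 135 114  68
  47  40  83 124 125]
212 [125 107  50  46  55 103 131 136 137 136 138 137 138 137 140 139 133  93
  50  49  7
[... 1712 characters left out ...]
47 109 132 136 123  66  53  50  58  56  63 119 132 132 131
  93  43  76 118 122]
231 [121 112  66  37  90 125 130 117  61  52  56  52  45  62 112 129 128 123
  72  45  90 121 123]
232 [117 103  61  29  65 100 106  97  41  45  38  41  41  40  92 103 103 102
  46  52 103 121 121]
233 [107  75  40  11  33  55  64  49  28  25  26  21  25  26  53  63  66  61
  27  45  94 120 117]
234 [ 87  38   3   7   7  19  26  12  13   9  12  12   9  13  13  21  21  18
  11  18  69 113 121]
235 [ 72  20   5  18  22   0  10   1   3  10   0   0  15  24   5  14  15   9
  15  11  46 111 120]
now [ 0.5734 -0.2165  0.1941] yaw 25.26 delta [ 0.4  3.4 -5.9] turn 0.06
[-0.777   0.895   5.2341] [ 0.1647  0.1627 -0.073 ]
```

Request:
apply_moves(deltas=[20, 0, 0, -0.7, 0, 20, 0.2, 0, -0.7, 3, 20, 0.3, 0, -0.7, 6, 20, 0.45, 0, -0.7, 9, 20, 0.6, 0, -0.7, 12, 20, 0.6, 0, -0.7, 12, 20, 0.6, 0, -0.7, 12])

```text
clock: 13.8
position: [0.5738, -0.2163, 0.1942]
ee_rot: [0.0, 0.993, 0.116, 0.001]
contact_force: [0.1, -0.2, 5.6]
width: 0.0262
gripper_force: 52.7
```

```bash
cat >> h.py <<'E'
def slot(tag=""):
    "slot line slope in wrist image: dark-row centroid left and right of the blade"
    w=get_image("wrist"); f=w["frame"].astype(float).mean(2); out=[]
    for c in (299,300,301,302,326,327,328):
        col=f[212:234,c]; d=np.clip(115-cv2.GaussianBlur(col,(1,3),0).ravel(),0,None); d[:3]=0
        out.append((c,212+int(d[3:18].argmax()+3),f[216:230,c].astype(int).tolist()))
    for o in out[::2]: print(o)
    s=get_state(); print(s["position"],s["contact_force"],s["moment"],s["qpos"][5]); return w
E
python3 -c "
from h import *
slot(); go([.575,-.219,.2],25.2)"
```

```text
(299, 225, [97, 110, 116, 125, 127, 127, 105, 75, 53, 44, 49, 61, 81, 83])
(301, 225, [138, 136, 137, 137, 140, 130, 108, 72, 42, 47, 57, 92, 115, 129])
(326, 221, [138, 132, 106, 73, 47, 41, 51, 84, 115, 129, 135, 134, 133, 133])
(328, 220, [114, 110, 86, 60, 39, 48, 76, 112, 133, 137, 129, 128, 120, 108])
[ 0.5738 -0.2163  0.1942] [-0.6152  0.9315  5.8396] [ 0.0742 -0.0463  0.0438] 0.8643587482595367
now [ 0.5738 -0.2163  0.1942] yaw 13.33 delta [ 0.5  2.9 -5.8] turn -11.87
```

Request:
apply_moves(deltas=[20, 0.15, 0, 0, 3, 20, 0.3, 0, 0, 6, 20, 0.45, 0, 0, 9, 20, 0.6, 0, 0, 12, 20, 0.6, 0, 0, 12])

```text
clock: 14.27
position: [0.5744, -0.2162, 0.1941]
ee_rot: [0.0, 1.0, 0.011, 0.001]
contact_force: [0.8, -0.1, 4.6]
width: 0.0257
gripper_force: 52.8
```

```bash
python3 -c "
from h import *
slot(); go([.575,-.219,.2],25.2)"
```

```text
(299, 225, [91, 106, 118, 124, 130, 127, 113, 86, 54, 44, 43, 59, 72, 78])
(301, 225, [137, 141, 140, 141, 143, 135, 114, 77, 44, 48, 54, 84, 113, 132])
(326, 220, [141, 132, 105, 71, 49, 50, 72, 104, 128, 138, 137, 136, 136, 139])
(328, 220, [121, 114, 85, 57, 46, 51, 84, 119, 139, 139, 137, 133, 124, 118])
[ 0.5744 -0.2162  0.1941] [-0.4589 -0.888   5.3902] [0.0381 0.0241 0.082 ] 1.074963302731341
now [ 0.5744 -0.2162  0.1941] yaw 1.3 delta [ 0.5  2.8 -5.9] turn -23.9
```

Request:
apply_moves(deltas=[20, 0.25, 0.1, 0, 5, 20, 0.5, 0.2, 0, 10, 20, 0.7, 0.3, 0, 15, 20, 0.9, 0.5, 0, 20, 20, 1.1, 0.65, 0, 25, 20, 1.3, 0.8, 0, 30, 20, 1.45, 1.0, 0, 35, 20, 1.6, 1.2, 0, 40, 20, 1.75, 1.45, 0, 45, 20, 1.85, 1.7, 0, 50, 20, 1.85, 1.7, 0, 50])

```text
clock: 15.23
position: [0.5765, -0.2178, 0.1941]
ee_rot: [-0.0, 0.911, -0.413, 0.001]
contact_force: [0.9, 1.1, 5.0]
width: 0.026
gripper_force: 52.8
```

```bash
python3 -c "
from h import *
slot(); go([.575,-.219,.2],-67)
m=[]
for i in range(6): get_image('top'); m.append(get_state()['moment'][2])
print(m)"
```

```text
(299, 225, [96, 111, 119, 127, 131, 130, 117, 86, 61, 44, 48, 63, 87, 95])
(301, 225, [137, 138, 137, 139, 137, 136, 118, 86, 57, 44, 49, 74, 111, 130])
(326, 221, [139, 133, 108, 77, 49, 45, 54, 79, 110, 128, 137, 135, 135, 133])
(328, 220, [103, 105, 83, 58, 44, 44, 64, 101, 126, 130, 130, 125, 118, 110])
[ 0.5765 -0.2178  0.1942] [0.5073 0.1307 5.5345] [ 0.1061 -0.13    0.0717] 1.946810401345484
now [ 0.5765 -0.2178  0.1942] yaw -48.71 delta [-0.   1.9 -5.8] turn 18.29
[np.float64(0.04953168095404782), np.float64(0.030374633211789494), np.float64(0.027112284931235298), np.float64(0.058644741479081906), np.float64(0.07990745625177836), np.float64(0.04493965559010895)]
```

Request:
apply_moves(deltas=[20, 0.2, 0.1, 0, 4, 20, 0.35, 0.15, 0, 8, 20, 0.45, 0.2, 0, 11, 20, 0.45, 0.2, 0, 11])

```text
clock: 15.92
position: [0.5766, -0.2183, 0.1942]
ee_rot: [-0.0, 0.867, -0.498, 0.001]
contact_force: [0.5, 0.3, 4.9]
width: 0.026
gripper_force: 52.8
```

```bash
cat >> h.py <<'E'
def mz(n=6):
    m=[]
    for i in range(n): get_image('top'); s=get_state(); m.append([*s['contact_force'],s['moment'][2]])
    print("mean F,mz",np.mean(m,0))
E
python3 -c "
from h import *
slot(); go([.575,-.219,.2],-67); mz()"
```

```text
(299, 225, [94, 108, 120, 124, 129, 127, 116, 89, 62, 44, 45, 62, 83, 94])
(301, 225, [133, 138, 138, 136, 135, 135, 116, 84, 53, 47, 47, 72, 109, 128])
(326, 221, [137, 129, 112, 76, 50, 40, 53, 78, 107, 129, 133, 133, 131, 132])
(328, 220, [98, 102, 82, 56, 43, 47, 65, 99, 121, 129, 127, 125, 119, 112])
[ 0.5766 -0.2182  0.1941] [0.9189 0.3853 5.2395] [ 0.0636 -0.1241  0.0344] 2.1380022099004927
now [ 0.5766 -0.2182  0.1941] yaw -59.7 delta [-0.2  1.8 -5.9] turn 7.3
mean F,mz [0.3492 0.342  5.0741 0.0619]
```

Still at the friction torque; on in small steps.

Request:
apply_moves(deltas=[20, 0.15, 0.05, 0, 3, 20, 0.25, 0.1, 0, 6, 20, 0.25, 0.1, 0, 6])

```text
clock: 16.52
position: [0.5767, -0.2186, 0.1942]
ee_rot: [-0.0, 0.84, -0.543, 0.001]
contact_force: [-0.0, 1.3, 5.4]
width: 0.0258
gripper_force: 52.8
```

```bash
python3 -c "
from h import *
go([.575,-.219,.2],-67); mz(8)"
```

```text
now [ 0.5767 -0.2186  0.1942] yaw -65.78 delta [-0.3  1.8 -5.8] turn 1.22
mean F,mz [0.543  0.4915 5.034  0.0316]
```

Request:
apply_moves(deltas=[20, 0.15, 0.05, 0, 3, 20, 0.25, 0.1, 0, 6, 20, 0.25, 0.1, 0, 6])

```text
clock: 17.17
position: [0.5768, -0.2188, 0.1942]
ee_rot: [-0.0, 0.81, -0.586, 0.001]
contact_force: [0.7, 0.5, 5.7]
width: 0.0256
gripper_force: 52.8
```

```bash
python3 -c "
from h import *
slot();go([.575,-.219,.2],-67); mz(8)"
```

```text
(299, 226, [94, 107, 119, 124, 129, 131, 125, 106, 70, 53, 45, 46, 62, 74])
(301, 225, [131, 134, 133, 133, 136, 130, 120, 93, 59, 50, 48, 66, 97, 123])
(326, 221, [134, 125, 99, 66, 45, 47, 63, 91, 119, 131, 132, 131, 132, 131])
(328, 220, [98, 92, 76, 55, 41, 50, 75, 111, 132, 131, 127, 125, 119, 109])
[ 0.5768 -0.2188  0.1942] [-0.2101 -0.2594  5.0478] [ 0.0924 -0.1416  0.0784] 2.346542537281078
now [ 0.5768 -0.2188  0.1942] yaw -71.69 delta [-0.4  1.7 -5.8] turn -4.69
mean F,mz [0.1755 0.3022 5.1437 0.0982]
```

Request:
apply_moves(deltas=[20, 0.1, 0.03, 0, 2, 20, 0.1, 0.03, 0, 2])

```text
clock: 17.78
position: [0.5768, -0.2189, 0.1942]
ee_rot: [-0.0, 0.8, -0.6, 0.001]
contact_force: [0.4, 0.5, 5.0]
width: 0.0257
gripper_force: 52.8
```

```bash
python3 -c "
from h import *
mz(10)"
```

```text
mean F,mz [0.525  0.0341 5.022  0.1121]
```

Request:
apply_moves(deltas=[20, -0.2, -0.05, 0, -4, 20, -0.4, -0.1, 0, -8, 20, -0.65, -0.15, 0, -13, 20, -0.65, -0.15, -1, -13, 20, -0.65, -0.15, -3, -13, 20, -0.65, -0.15, -7, -13, 20, -0.65, -0.15, -15, -13, 20, -0.65, -0.15, -35, -13, 20, -0.65, -0.15, -60, -13, 20, -0.65, -0.15, -90, -13, 20, -0.65, -0.15, -115, -13, 20, -0.65, -0.15, -120, -13])

```text
clock: 19.28
position: [0.5774, -0.2189, 0.3187]
ee_rot: [-0.0, 0.863, -0.506, 0.004]
contact_force: [0.3, -0.2, -0.1]
width: 0.0258
gripper_force: 52.1
```

```bash
python3 - <<'E'
from h import *
w=get_image("wrist"); save(w,"w9.png"); s=get_state(); print(s["qpos"],s["contact_force"])
a=patch(w,[.5752,-.2193],.074,.03,300,"p9.png")
b=cv2.imread("pics/w9.png")[180:260,265:365]
cv2.imwrite("pics/c9.png",np.hstack([cv2.imread("pics/p9.png"),cv2.resize(b,(375,300),interpolation=2)]))
go([.5593,.2542,.30],119.2)
E
```

```text
[-0.4747  0.3011  1.2058 -0.0003  1.6285  2.1568] [-0.0595  0.2707  0.3077]
now [ 0.5771 -0.2187  0.3174] yaw -60.78 delta [-421.5 -215.3   15.8] turn -179.98
```

View pics/c9.png

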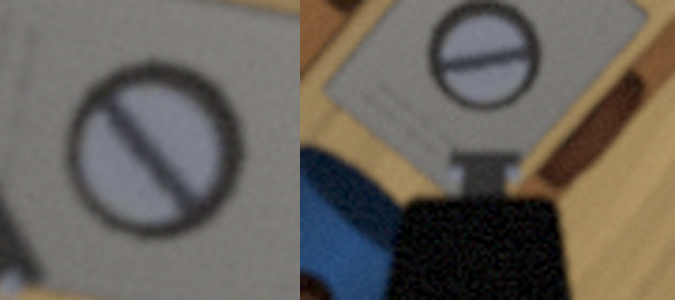

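```bash
python3 - <<'E'
from h import *
w=get_image("wrist"); st=get_state(); M=rot(st["ee_rot"])
Rc=M.T@rot(w["orientation"]); pc=M.T@(np.array(w["position"])-st["position"])
M5=rot([0,.506,.8625,0]); P5=np.array([.5583,.2539,.2965])
Rw=M5@Rc; q=R.from_matrix(Rw).as_quat(); w5=dict(w); w5["orientation"]=[q[3],*q[:3]]; w5["position"]=P5+M5@pc
im=cv2.imread("pics/w5.png"); w5["frame"]=im[:,:,::-1].copy()
print("hole guess",at((311,198),w5,.08))
a=patch(w5,[.556,.256],.08,.02,200,"p5h.png").astype(int).sum(2)//3
print(a[10:200:8,10:200:8])
E
```

```text
hole guess [0.5573 0.2547 0.08  ]
[[91 89 92 90 91 89 91 92 90 90 89 91 91 89 89 91 90 91 88 90 94 94 93 89]
 [90 92 89 90 90 88 87 90 91 92 94 91 93 93 92 91 96 93 95 94 94 95 93 96]
 [92 93 93 91 97 95 93 94 92 94 94 95 94 96 92 94 91 91 95 95 95 97 93 95]
 [92 96 95 96 97 95 95 93 96 94 88 85 86 85 86 93 93 95 94 93 95 92 95 95]
 [96 97 95 95 93 92 95 94 90 86 77 72 67 66 67 72 81 89 92 98 94 93 92 95]
 [95 94 93 96 91 94 92 90 84 77 77 78 80 73 66 62 62 70 88 91 94 95 91 95]
 [94 94 89 86 88 93 88 83 78 82 79 78 80 82 82 75 66 60 79 88 90 93 92 91]
 [88 88 90 90 88 89 83 80 82 81 83 82 81 80 81 78 72 61 63 87 94 94 93 95]
 [90 91 87 91 92 90 81 81 83 80 81 79 81 81 81 80 80 67 61 78 90 95 94 95]
 [94 93 95 94 95 90 82 78 78 79 77 80 81 81 83 84 82 80 64 74 90 96 96 92]
 [92 93 94 96 90 88 83 84 84 81 81 83 86 86 84 87 88 78 68 73 92 92 96 94]
 [95 92 96 92 96 89 85 83 87 87 86 86 88 87 87 85 87 83 67 74 90 94 93 93]
 [91 97 93 94 96 92 87 85 84 88 87 89 90 89 89 91 89 85 69 77 90 96 96 95]
 [94 95 93 93 97 95 86 87 87 92 88 91 90 90 92 89 86 75 72 87 96 97 95 95]
 [93 94 94 89 92 92 89 84 85 87 85 85 85 85 86 85 77 72 78 91 91 91 92 91]
 [93 89 93 94 93 93 87 84 82 80 79 80 81 85 81 80 71 76 88 92 93 93 92 93]
 [93 91 92 95 90 94 90 92 87 86 80 77 84 81 79 79 80 85 90 86 90 87 90 89]
 [93 91 92 90 91 88 92 92 92 89 89 86 84 83 79 85 89 89 91 88 92 87 88 87]
 [91 92 91 88 92 92 91 91 90 90 88 87 86 89 86 88 87 89 91 91 87 86 88 91]
 [90 91 92 89 91 87 89 87 90 86 88 89 89 91 88 87 89 91 88 90 90 92 90 92]
 [92 88 89 87 86 88 90 87 91 89 88 90 92 89 92 89 89 91 91 91 89 92 88 90]
 [85 87 90 90 87 91 92 91 90 90 92 89 91 92 89 90 90 88 87 83 88 89 82 85]
 [92 92 92 90 89 89 92 90 91 90 90 87 86 87 89 88 86 83 83 86 80 90 87 88]
 [90 83 86 86 88 86 89 87 89 87 85 85 88 83 86 82 87 86 85 89 88 88 87 88]]
```

Request:
apply_moves(deltas=[20, -8, -4, 0, -6, 20, -25, -13, 0, -13, 20, -50, -26, 0, -20, 20, -80, -41, 0, -27, 20, -110, -56, 0, -34, 20, -140, -72, 0, -41, 20, -170, -87, 0, -48, 20, -200, -102, 0, -55, 20, -230, -117, 0, -62, 20, -260, -133, 0, -69, 20, -290, -148, 0, -76, 20, -315, -161, 0, -83])

```text
clock: 20.38
position: [0.5607, 0.1376, 0.311]
ee_rot: [-0.0, 0.981, 0.196, -0.003]
contact_force: [1.1, 0.8, -1.3]
width: 0.0262
gripper_force: 52.1
```

```bash
python3 - <<'E'
from h import *
go([.5593,.2542,.31],119.2)
E
```

```text
now [0.5607 0.1376 0.311 ] yaw 22.63 delta [  43.6 -108.1    1. ] turn -96.57
```

Request:
apply_moves(deltas=[20, 8, -22, 0, -7, 20, 16, -44, 0, -14, 20, 24, -66, 0, -21, 20, 32, -84, 0, -28, 20, 38, -98, 0, -35, 20, 39, -105, 0, -42, 20, 39, -108, 0, -49, 20, 39, -108, 0, -56, 20, 39, -108, 0, -63, 20, 39, -108, 0, -70, 20, 39, -108, 0, -77, 20, 39, -108, 0, -84])

```text
clock: 21.38
position: [0.5565, 0.2498, 0.3107]
ee_rot: [-0.001, 0.598, 0.802, -0.002]
contact_force: [0.2, -0.9, -1.4]
width: 0.0259
gripper_force: 52.1
```

Request:
apply_moves(deltas=[20, 0, 0, 0, -6, 20, 0, 0, 0, -12.5, 20, 0, 0, 0, -12.5, 20, 0, 0, 0, -12.5])

```text
clock: 21.72
position: [0.5569, 0.2499, 0.3115]
ee_rot: [-0.001, 0.511, 0.86, -0.002]
contact_force: [-0.2, 0.1, -1.3]
width: 0.0258
gripper_force: 52.1
```

```bash
python3 - <<'E'
from h import *
go([.5549,.2534,.230],119.2)
w=get_image("wrist"); f=w["frame"].astype(int).sum(2)//3
for L in(.119,.126): t=tipcam(w,L); s=get_state(); print("tip",s["position"]+rot(s["ee_rot"])@t, t*1000)
for r in (217,219,221,223,225): print(r,f[r,296:336:2])
E
```

```text
now [0.5569 0.2499 0.3115] yaw 118.58 delta [ 4.   0.3 81.5] turn -0.62
tip [0.5585 0.2525 0.1929] [  1.5215   2.851  119.    ]
tip [0.5595 0.2508 0.1859] [ -0.5183   2.9144 126.    ]
217 [ 91  92  96  94  96  96  94  94  97  99  94  87  93  89  85  85  85  95
 115 125]
219 [ 94  93  98  92  92  84  85  91  88  89  87  81  79  79  88  87  88 101
 123 127]
221 [ 90  93  93  96  87  58  52  56  58  58  57  53  54  56  81  83  91 114
 124 128]
223 [ 94  96  95  95  80  60  50  46  42  49  47  45  53  62  82  86  93 119
 127 127]
225 [ 96  98  93  95  99 108  81  45  47  43  49  47  91 104  92  86 110 126
 127 125]
```

Request:
apply_moves(deltas=[20, 2, 0.1, 10, -0.6, 20, 3.7, 0.2, 30, -0.6, 20, 3.7, 0.2, 55, -0.6, 20, 3.7, 0.2, 75, -0.6, 20, 3.7, 0.2, 90, -0.6, 20, 3.7, 0.2, 90, -0.6, 20, 3.7, 0.2, 90, -0.6])

```text
clock: 22.35
position: [0.5553, 0.2534, 0.2222]
ee_rot: [-0.001, 0.505, 0.863, -0.001]
contact_force: [0.5, -0.2, -0.7]
width: 0.0257
gripper_force: 52.1
```

```bash
python3 - <<'E'
from h import *
w=get_image("wrist"); t=tipcam(w,.126); s=get_state(); print("tip",s["position"]+rot(s["ee_rot"])@t, s["contact_force"])
print(pix([.5575,.2539,.08],w))
c=w["frame"][195:250,280:350]; b=np.ascontiguousarray(cv2.resize(c,(560,440),interpolation=cv2.INTER_CUBIC)[:,:,::-1]); cv2.imwrite("pics/c10.png",b)
f=w["frame"].astype(int).sum(2)//3
for r in range(205,238,2): print(r,f[r,292:340:2])
E
```

```text
tip [0.5579 0.2546 0.0976] [-0.1648  0.2214 -0.1932]
[313.334  217.3103]
205 [91 85 87 91 91 90 87 92 90 87 87 89 90 93 93 93 94 91 87 90 91 99 92 92]
207 [90 84 88 89 90 89 84 87 85 83 85 84 83 84 79 91 89 92 90 93 96 99 95 90]
209 [88 83 90 91 88 90 90 84 79 84 87 85 82 80 79 76 82 87 86 95 95 96 90 91]
211 [86 86 91 91 88 91 83 80 86 87 90 86 86 77 81 81 78 89 90 97 95 95 92 86]
213 [88 90 92 88 87 87 76 85 87 83 85 85 81 81 81 79 80 84 94 95 93 90 92 88]
215 [85 90 88 89 83 87 80 85 88 83 87 83 80 81 82 81 81 78 90 94 88 93 90 88]
217 [88 89 88 85 89 84 78 84 91 86 81 87 81 81 81 83 81 76 93 96 93 90 89 90]
219 [87 91 93 89 91 82 70 81 81 85 78 77 77 72 75 78 76 74 93 96 91 89 91 92]
221 [91 90 88 87 87 86 60 49 53 54 55 56 55 50 54 55 63 77 92 93 92 89 95 87]
223 [91 92 89 90 92 92 73 61 53 43 40 47 48 49 47 55 65 86 93 91 91 88 87 86]
225 [ 94  88  88  89  91  95 101 110  78  46  47  43  48  48  95 105  90  94
  94  90  87  87  91  88]
227 [ 93  89  91  90  89  92 113 117  78  43  45  45  50  53  99 121 107  93
  90  87  90  88  87  90]
229 [ 94  86  87  90  90  97  97  99  62  43  45  50  47  46  85 100  95  94
  93  84  88  86  91  87]
231 [90 86 75 73 76 79 81 73 50 40 38 33 38 44 71 79 83 81 80 81 84 89 86 84]
233 [81 43 24 17 29 22 26 14 18 16 13 15 18 17 24 32 37 36 29 32 56 79 87 86]
235 [63  9  8  2  5  8 14 16 10  5  0  1  0  0  1  0  6 14  9  3 21 66 85 90]
237 [44  5 19  7  2  1  8  9 15  0 12  9  0  0 16 10  8 11 18 17  3 57 86 94]
```

Request:
apply_moves(deltas=[20, 0, 0, 10, 0, 20, 0, 0, 20, 0, 20, 0, 0, 30, 0, 20, 0, 0, 30, 0])

```text
clock: 22.73
position: [0.5546, 0.253, 0.1909]
ee_rot: [-0.001, 0.505, 0.863, -0.002]
contact_force: [-1.3, -0.1, -1.7]
width: 0.0258
gripper_force: 52.1
```

Request:
apply_moves(deltas=[20, 0, 0, 12, 0, 20, 0, 0, 24, 0, 20, 0, 0, 36, 0, 20, 0, 0, 44, 0, 20, 0, 0, 44, 0])

```text
clock: 23.15
position: [0.5548, 0.2531, 0.1476]
ee_rot: [-0.001, 0.505, 0.863, -0.002]
contact_force: [-0.9, 0.6, -1.3]
width: 0.0258
gripper_force: 52.1
```

Request:
apply_moves(deltas=[20, 0, 0, 2, 0, 20, 0, 0, 4, 0, 20, 0, 0, 6, 0, 20, 0, 0, 8, 0, 20, 0, 0, 8, 0])

```text
clock: 23.57
position: [0.5561, 0.2535, 0.1415]
ee_rot: [0.0, 0.505, 0.863, -0.0]
contact_force: [-0.1, -0.2, -0.5]
width: 0.0259
gripper_force: 52.1
```

Request:
apply_moves(deltas=[20, 0, 0, 1, 0, 20, 0, 0, 2, 0, 20, 0, 0, 2, 0])

```text
clock: 23.82
position: [0.5561, 0.2535, 0.1395]
ee_rot: [-0.0, 0.505, 0.863, -0.0]
contact_force: [0.4, 0.5, -1.0]
width: 0.0258
gripper_force: 52.1
```

Request:
apply_moves(deltas=[20, 0, 0, 1, 0, 20, 0, 0, 1.5, 0, 20, 0, 0, 1.5, 0])

```text
clock: 24.07
position: [0.5561, 0.2535, 0.138]
ee_rot: [-0.0, 0.505, 0.863, -0.0]
contact_force: [-0.1, 0.7, -1.1]
width: 0.026
gripper_force: 52.1
```

Request:
apply_moves(deltas=[20, 0, 0, 1, 0, 20, 0, 0, 1.5, 0, 20, 0, 0, 1.5, 0])

```text
clock: 24.32
position: [0.5565, 0.2536, 0.1372]
ee_rot: [0.0, 0.505, 0.863, 0.0]
contact_force: [0.0, -0.1, 1.9]
width: 0.0262
gripper_force: 52.5
```

Request:
apply_moves(deltas=[20, 0, 0, 0.7, 0, 20, 0, 0, 1.2, 0, 20, 0, 0, 1.2, 0])

```text
clock: 24.57
position: [0.5568, 0.2537, 0.1371]
ee_rot: [0.001, 0.505, 0.863, 0.001]
contact_force: [-0.8, 0.0, 8.0]
width: 0.0262
gripper_force: 53.1
```

Request:
apply_moves(deltas=[20, 0, 0, -1, 0, 30, 0, 0, -1, 0, 34, 0, 0, -1, 0, 40, 0, 0, -1, 0, 50, 0, 0, -1, 0, 65, 0, 0, -1, 0, 80, 0, 0, -1, 0, 85, 0, 0, -1, 0, 85, 0, 0, -1, 0, 85, 0, 0, -1, 0])

```text
clock: 25.4
position: [0.5561, 0.2535, 0.1363]
ee_rot: [0.0, 0.505, 0.863, -0.0]
contact_force: [-0.1, -0.9, -0.2]
width: 0.0847
gripper_force: 0.0
```

Request:
apply_moves(deltas=[85, 0, 0, -10, 0, 85, 0, 0, -25, 0, 85, 0, 0, -45, 0, 85, 0, 0, -70, 0, 85, 0, 0, -100, 0, 85, 0, 0, -130, 0, 85, 0, 0, -160, 0, 85, 0, 0, -170, 0, 85, -60, 0, -170, 0, 85, -60, 0, -170, 0, 85, -60, 0, -170, 0])

```text
clock: 26.32
position: [0.5873, 0.1979, 0.3064]
ee_rot: [0.001, 0.506, 0.862, -0.001]
contact_force: [0.4, 0.4, -0.3]
width: 0.0849
gripper_force: 0.0
```

```bash
python3 - <<'E'
from h import *
w=get_image("wrist"); s=get_image("scene"); save(w,"w11.png"); save(s,"s11.png")
st=get_state(); print(st["position"],st["clock"],st["width"])
for k,z in(("driver",.01),("hole_left",.08)):
  for i in(w,s): r=place_of(k,i)[:1]; print(k,[(q["point"],at(q["point"],i,z)) for q in r])
a=patch(w,[.5586,.2541],.168,.04,400,"p11.png")
m=((a.min(2)>85)&(np.ptp(a.astype(int),axis=2)<25)).astype(np.uint8)
n,l,sx,ce=cv2.connectedComponentsWithStats(m); i=1+sx[1:,4].argmax(); r=cv2.minAreaRect(np.argwhere(l==i)[:,::-1].astype(np.float32)); print(r)
print("cap",.5586+(199.5-r[0][1])*.0002,.2541+(199.5-r[0][0])*.0002)
b=cv2.imread("pics/s11.png"); b0=cv2.imread("pics/scene0.png")
# compare bystanders/driver crops before vs after
for nm,(x0,y0,x1,y1) in dict(driver=(345,165,375,220),pick=(335,200,352,235),car=(240,225,295,265),doll=(345,260,370,305),tin=(420,190,460,235),ring=(410,235,450,265),arch=(330,160,352,192)).items():
    print(nm,cv2.absdiff(b[y0:y1,x0:x1],b0[y0:y1,x0:x1]).mean().round(2))
E
```

```text
[0.5854 0.2009 0.306 ] 26.4167 0.08513256098637041
driver [([312.7, 135.1], array([0.5587, 0.2546, 0.01  ]))]
driver []
hole_left []
hole_left [([358.0, 213.0], array([0.5616, 0.2405, 0.08  ]))]
((199.03411865234375, 202.94952392578125), (102.24669647216797, 101.5385513305664), 60.64224624633789)
cap 0.5579100952148437 0.25419317626953125
driver 3.67
pick 2.7
car 2.73
doll 2.69
tin 2.63
ring 2.74
arch 2.81
```

```bash
python3 - <<'E'
from h import *
for n in("scene0","s11"):
    b=cv2.imread(f"pics/{n}.png")[165:222,345:377].mean(2); m=(b<62)
    print(n); 
    for r in range(0,57,4): c=np.where(m[r])[0]; print(165+r, (345+c.min(),345+c.max()) if len(c) else None, end="; ")
    rows=np.where(m[:,13:17].any(1))[0]; print("\nrows",165+rows.min(),165+rows.max())
E
```

```text
scene0
165 None; 169 None; 173 (np.int64(353), np.int64(353)); 177 (np.int64(355), np.int64(365)); 181 (np.int64(354), np.int64(365)); 185 (np.int64(354), np.int64(365)); 189 (np.int64(354), np.int64(365)); 193 (np.int64(354), np.int64(365)); 197 (np.int64(354), np.int64(365)); 201 (np.int64(354), np.int64(364)); 205 (np.int64(353), np.int64(364)); 209 (np.int64(345), np.int64(364)); 213 (np.int64(345), np.int64(372)); 217 (np.int64(345), np.int64(372)); 221 (np.int64(345), np.int64(371)); 
rows 177 211
s11
165 None; 169 None; 173 (np.int64(353), np.int64(353)); 177 (np.int64(354), np.int64(365)); 181 (np.int64(354), np.int64(365)); 185 (np.int64(354), np.int64(365)); 189 (np.int64(354), np.int64(365)); 193 (np.int64(354), np.int64(364)); 197 (np.int64(354), np.int64(364)); 201 (np.int64(353), np.int64(364)); 205 (np.int64(353), np.int64(364)); 209 (np.int64(345), np.int64(364)); 213 (np.int64(345), np.int64(373)); 217 (np.int64(345), np.int64(372)); 221 (np.int64(345), np.int64(372)); 
rows 177 211
```

The driver stands in the scene picture as it did at the start, so I'm handing in.

```bash
python3 -c "
from rig import *
print(sign_off())"
```

```text
the job is handed in; nothing more can be done
None
```

I locked the screw by turning it clockwise about 1.3 rad to its stop, put the screwdriver back upright in its own rack hole with the other things seen undisturbed, and handed the job in at about 26 s; sign_off gave no verdict.

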